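# Clamp a brush handle between centres and lock the tailstock

### The job

Lay the bamboo brush handle in the engraving stand between the two cup centres and let go of it, then slide the tailstock up until both ends of the handle are fully home in the cups. Then take the black-gripped locking key, push it down into the slot on top of the tailstock against the spring, turn it a quarter turn clockwise (seen from above), and finish while still gripping it and holding it pressed fully down, collar flush on the plate. Do not disturb the other things on the table.

Things in the scene. Friction and masses are not known exactly. Their poses are not given: they have to be found in the camera images.
- stand: Engraving stand, fixed: dark wooden bed 75 x 400 x 20 mm high along its y axis (y -155 to +245 mm from the origin, which is on the table under axis_mid). A fixed grey head, 85 mm high, at the -y end, the sliding tailstock at the +y end. Aluminium V-rests, 10 mm thick, at y = -50 and +50 carry the handle exactly on the line of the cups; V tips 72 mm high, 35 mm apart. Between them is only bed.
- axis_mid (a point): Point on the line of the two cup centres, 65 mm above the table: where the middle of the clamped handle ends. Axes as the stand's (y towards the tailstock, z up). Brass cups: inner diameter 20, outer 30, 10 mm deep. Head cup: floor at y = -90 mm, mouth at -80 mm from here. Tailstock cup: mouth at +80 mm + joint tail, floor at +90 mm + joint tail.
- tail (a joint): Tailstock position along the stand's +y in m: 0 = cup floors 180 mm apart (handle clamped, its ends 10 mm deep in the cups); larger = more open (0.040 to 0.064 at the start); end stop at -0.008. Slides with about 5 N friction, stays where it is left. Pushing it in also pushes the handle along the V-rests into the head's cup; clamped, it stops firmly.
- push_face (a point): Centre of the tailstock's flat outer (+y) face, 60 mm above the table; the face is 56 mm wide and reaches from 22 to 85 mm above the table. Axes as the stand's; moves with the tailstock. Beyond it is only the bed's top (20 mm high).
- slot (a point): Centre of the key slot at the upper face (85 mm high) of the tailstock's steel plate; axes as the stand's, moves with the tailstock. Slot 38 mm along x (across the bed) by 15 mm along y, plate 6 mm thick. A spring pad starts 6 mm below the upper face: 2 N at first, 7.5 N with the key home. The key turns only clockwise, once its lower end is 12 mm deep; a stop is just past a quarter turn.
- rod_mid (a point): Middle of the bamboo brush handle, on its axis: plain round rod, 14 mm diameter, 180 mm long, about 50 g, dark at both ends, alike both ways round; y axis along the rod. At the start it lies level, 40 mm above the table, in a wooden rest with V-notches 50 mm either side of the middle (tips 47 mm high); between them only the rest's base, 50 mm wide, 8 mm high.
- key_grip (a point): Locking key, about 150 g; point on its axis in the black grip, 46 mm above its lower end, 29 mm above point slot when home. From the lower end up: steel cross-bar 34 (x) x 11 (y) x 6 mm, shank 11 mm diameter, collar 44 mm diameter (17 to 23 mm up), flat upright grip 40 (x) x 14 (y) mm (23 to 63 mm up). Starts upright in a hole of a wooden block 64 x 64 x 30 mm, collar on the block.
- inkstone: Bystander: dark inkstone 85 x 125 x 22 mm; origin under its centre.
- seal: Bystander: upright marble seal 26 x 26 x 55 mm; origin under its centre.
- weight: Bystander: brass paperweight bar 28 x 200 x 16 mm; origin under its centre.
- ink: Bystander: amber ink bottle, 56 mm diameter, 95 mm high; origin under its centre.
- dish: Bystander: white bowl, 90 mm diameter, 35 mm high; origin under its centre.
- inkstick: Bystander: black ink stick 24 x 85 x 12 mm, lying; origin under its centre.
Things that resemble listed ones, but are neither listed nor needed, are in the scene too. What is shaped like the part that bears key_grip but blue, green or purple is not meant.

How it is judged:
By the outcome, as a careful person would: the job done as asked, in the order asked, and still so for the second after the job is handed in, while the arm keeps its last pose, push and grip.
It also fails if it takes over 64 s, if anything falls off the work surface, if the arm or the gripper's body presses on something with over 40 N, if the wrist force passes 120 N, or if a joint passes its speed limit or range.

### The arm

A 6-joint arm with a two-finger parallel gripper is mounted at the origin on the work surface. World frame = base frame: x ahead of the robot, y to its left, z up, the work surface at z = 0. Lengths are in mm, angles in rad, forces in N, time in s.
With the tool pointing down it reaches from about 350 to 975 mm from the base axis. Payload 7.1 kg.
Tool frame: the origin (TCP) lies at the very end of the fingers, on their centre line; the grasp point (between the pads) lies 19 mm behind it; y points along the fingers, x is the direction in which the jaws open and shut, and the axes are right-handed (so a half turn about y gives the same grasp; the last joint's range is limited). The gripper opens to 88 mm and grips with 3 to 60 N. Pads are 20 mm wide; open, the fingers measure 115 mm over their backs; the gripper's body (75 mm by 178 mm) begins 61 mm behind the grasp point.
Start: joints at [1.323, 0.423, 1.63, -0, 1.089, -0.019], TCP at [141.724, 608.703, 222.675] pointing down, gripper open.
Joint ranges: [-3, 3], [-0.9, 2.11], [0.09, 2.58], [-1.31, 4.45], [0.11, 2.69], [-2.54, 2.54]. Speed limits (rad/s): [2.39, 2.39, 3.01, 3.14, 3.14, 3.14].

### API

Orientations are given as a rotation vector (axis times angle).
In Python, from workcell import ctrl gives the robot as it stands. The module is installed in compiled form; this text tells all that it offers.
- The arm moves only by the tool carry_out, never from a script. Its arguments are lists of equal length, an entry for each row: "delta_pos": the shift along the tool's x, y, z in cm, a list of three; "rotation": the turn, a rotation vector about the tool's x, y, z in rad, a list of three. In form: {"delta_pos": [[dx, dy, dz], ...], "rotation": [[wx, wy, wz], ...]}. A call has 1 to 12 rows; each row is the pose to reach, as a shift and turn from the pose commanded when the call began, along the tool's axes at that moment; what a row does not reach only later rows make up. A row lasts 1/12 s, in which the tool goes at most 41.7 mm and 7.16 degrees, less where a joint would pass 70% of its speed; a pose out of reach is approached as far as the arm can. A call with a gripper value outside its range is refused whole. "hand" is the closure in counts, from 0 (fully open) to 255 (shut), set as the call begins (left out, the last holds). The fingers move at their own pace and stop on an object; the grip force is fixed at half the most. Time passes only in rows, so rows that repeat a pose let the fingers close. It gives the time, the measured TCP pose, the force and the opening at its end, in the units of the state.
- ctrl.get_obs(): the state, without advancing time (a new reading comes with each control period).
- ctrl.get_image(name): name is "side" or "top" or "wrist"; returns the picture (400x640x3 uint8, red, green, blue); there is no depth.
- ctrl.camera_info(name): a dict with "fov_y" (degrees; the focal length in pixels is half the picture's height over the tangent of half this angle, whatever the lens; pixels are square), "cx", "cy" (the principal point, pixels), "k1" (the pictures are not rectified: a ray, as slopes to the right and down, at radius r is drawn at 1 + k1 r^2 times it, then the intrinsics apply), "R" (3x3) and "t" (3): a world point X has camera coordinates R X + t; the wrist camera has in their place "T_tool_cam" (4x4, takes a point from camera to tool coordinates, whose origin is the TCP and whose axes are the tool frame's). Camera axes: x right, y down, z forward; pixel columns grow to the right and rows downward; lengths in mm; the calibration is good to about 2 mm. A picture is of the moment at which its call begins: read the wrist's pose just before it. camera_info takes no time and is no camera call.
- ctrl.close_job(): hands the job in, once; it reports no verdict.
The state is a dict: "t": time; "qpos": joint angles; "qvel": joint speeds; "joint_torque": joint torques, N m; "ee_pos": TCP position; "orientation": TCP orientation; "ft_force": force on the tool from outside, world axes, zero at the start; "moment": the same for the moment, N m; "width": finger opening in mm.
Only numpy, scipy, OpenCV 4.12 (cv2) and the standard library are available. Lean on these libraries where they do the work, as an engineer would, in place of code of your own. Each camera call takes 0.05 s, during which the arm holds its last target.

## Working session

There is one attempt and no reset: what is moved stays moved. The work goes in short steps, Python scripts to look and compute and a tool call to move; the robot and the scene stay as the last step left them, time stands still between calls to the robot, and variables do not carry over. Pictures are saved under pics/ and viewed, and the job is handed in when it is done.

Besides the shell and the picture viewer there is one more tool, called after ">>>" as name(argument=value, ...) on one line, values as JSON. carry_out: Moves the arm, as the interface text tells. Its arguments: {"type":"object","properties":{"delta_pos":{"type":"array","items":{"type":"array","items":{"type":"number"}}},"rotation":{"type":"array","items":{"type":"array","items":{"type":"number"}}},"hand":{"type":"number"}},"required":["delta_pos","rotation"]}

```bash
ls; mkdir -p pics; cat > h.py <<'E'
import numpy as np,cv2
from scipy.spatial.transform import Rotation as Ro
from workcell import ctrl
def snap(n,f):
    im=ctrl.get_image(n); cv2.imwrite('pics/'+f,im[:,:,::-1]); return im
E
python3 - <<'E'
from h import *
o=ctrl.get_obs()
for k,v in o.items(): print(k,np.round(v,3))
for n in ('side','top','wrist'):
    print(n,ctrl.camera_info(n)); snap(n,n+'0.png')
E
```

```text
pics
t 0.0
qpos [ 1.323  0.424  1.631  0.     1.089 -0.019]
qvel [-0.002 -0.001  0.001 -0.     0.001  0.001]
joint_torque [ 4.0000e-03 -5.4461e+01 -2.7368e+01  6.5000e-02  2.3000e-02 -0.0000e+00]
ee_pos [141.611 608.18  221.894]
orientation [-1.31  -1.038  1.04 ]
ft_force [-0.42 -0.61  0.56]
moment [ 0.001 -0.015  0.03 ]
width 87.875
side {'fov_y': 45.00385653451581, 'cx': 328.3928036222368, 'cy': 200.72162483276745, 'k1': -0.016791474776303977, 'R': array([[ 0.77638528, -0.6301694 , -0.01060327],
       [-0.48829554, -0.59078569, -0.64229257],
       [ 0.39848886,  0.50384402, -0.76638622]]), 't': array([-464.35494797,  324.52543049, 1172.03268571])}
top {'fov_y': 43.25224361349631, 'cx': 330.1322401728468, 'cy': 202.0517287419133, 'k1': 0.014483381006374682, 'R': array([[ 0.01125592, -0.99982268,  0.01509666],
       [-0.98259133, -0.01385927, -0.18526249],
       [ 0.18543887, -0.01274855, -0.9825731 ]]), 't': array([ -17.0796525 ,  566.90038368, 1298.17224851])}
wrist {'fov_y': 71.90508033290632, 'cx': 317.4560693621559, 'cy': 197.81457601944877, 'k1': -0.023440010767835914, 'T_tool_cam': array([[ 9.99999278e-01, -5.75688792e-04, -1.05511131e-03,
        -7.29868604e-01],
       [ 8.49625934e-04, -2.82360066e-01,  9.59308121e-01,
        -1.61828452e+02],
       [-8.50184232e-04, -9.59308325e-01, -2.82359373e-01,
         7.70583030e+01],
       [ 0.00000000e+00,  0.00000000e+00,  0.00000000e+00,
         1.00000000e+00]])}
```

View pics/side0.png

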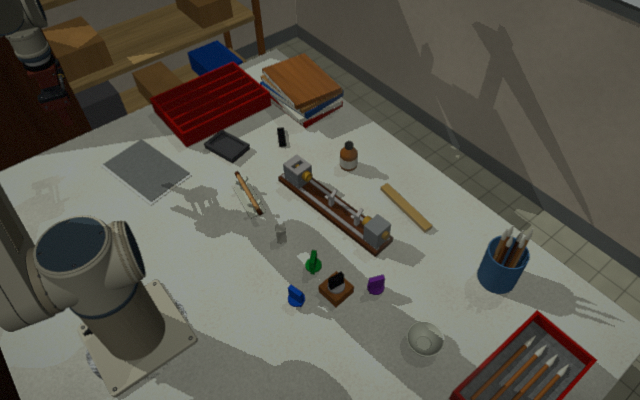

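View pics/top0.png

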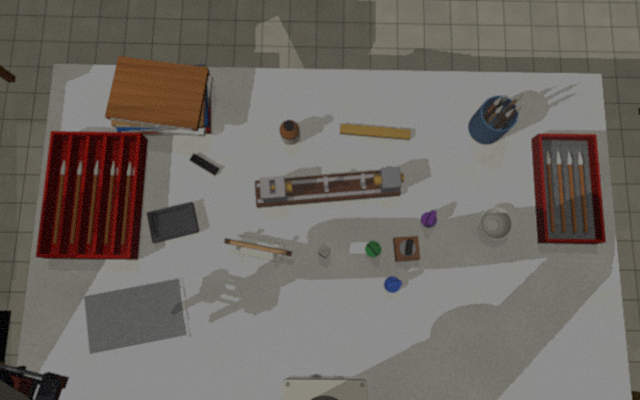

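View pics/wrist0.png

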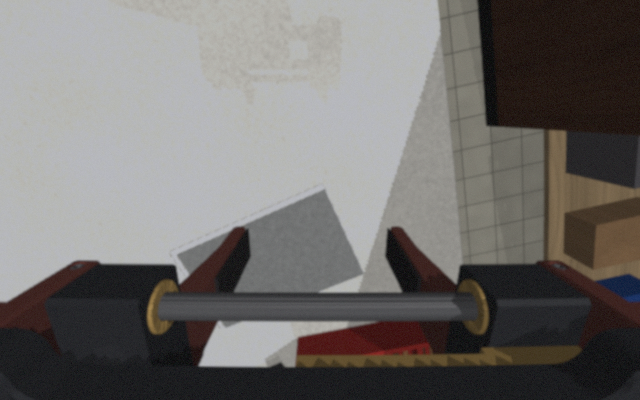

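```bash
python3 - <<'E'
import cv2
a=cv2.imread('pics/top0.png')[150:310,215:445]; cv2.imwrite('pics/topz.png',cv2.resize(a,None,fx=3.4,fy=3.4,interpolation=cv2.INTER_CUBIC))
a=cv2.imread('pics/side0.png')[110:320,220:460]; cv2.imwrite('pics/sidez.png',cv2.resize(a,None,fx=2.8,fy=2.8,interpolation=cv2.INTER_CUBIC))
E
```

```text
(no output)
```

View pics/topz.png

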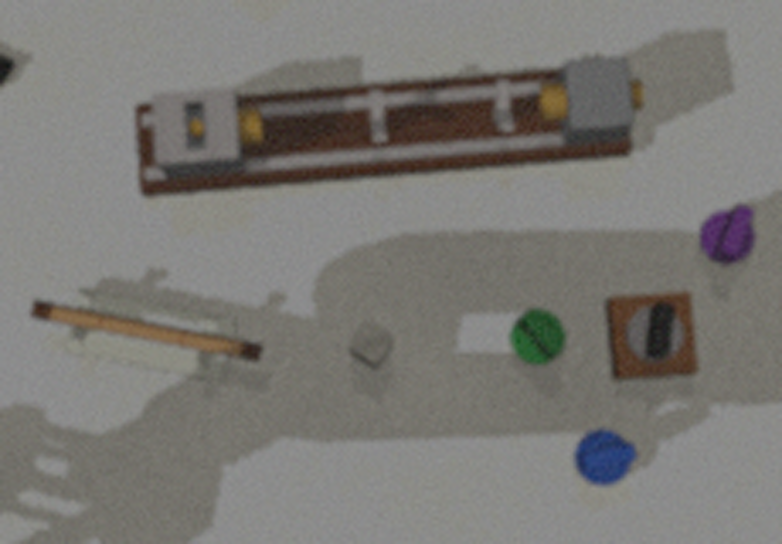

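View pics/sidez.png

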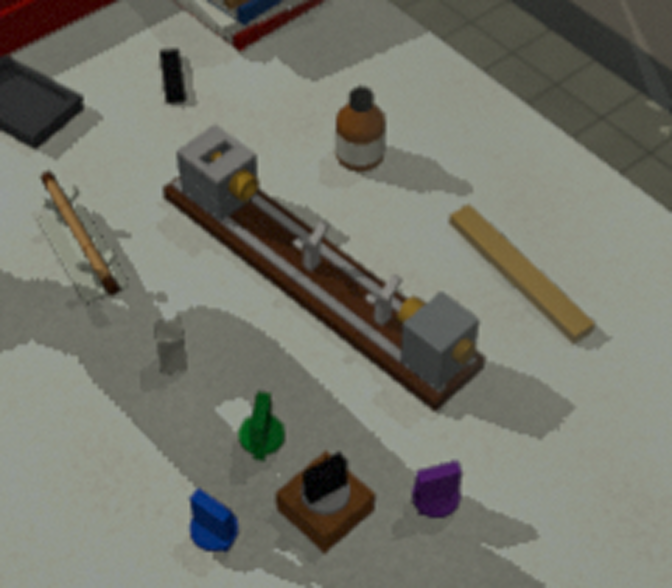

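```bash
cat >> h.py <<'E'
def cam(n,obs=None):
    c=ctrl.camera_info(n); f=200/np.tan(np.radians(c['fov_y'])/2)
    if n=='wrist':
        o=obs or ctrl.get_obs(); T=np.eye(4); T[:3,:3]=Ro.from_rotvec(o['orientation']).as_matrix(); T[:3,3]=o['ee_pos']
        M=np.linalg.inv(T@c['T_tool_cam']); R,t=M[:3,:3],M[:3,3]
    else: R,t=np.array(c['R']),np.array(c['t'])
    return dict(f=f,K=np.array([[f,0,c['cx']],[0,f,c['cy']],[0,0,1]]),k1=c['k1'],R=R,t=t)
def rays(c,uv):
    uv=np.atleast_2d(np.array(uv,float)).reshape(-1,1,2)
    p=cv2.undistortPoints(uv,c['K'],np.array([c['k1'],0,0,0.]),None,None,None) if 0 else cv2.undistortPoints(uv,c['K'],np.array([c['k1'],0,0,0.]))
    d=np.c_[p[:,0],np.ones(len(p))]@c['R']; o=-c['R'].T@c['t']
    return o,d
def onz(c,uv,z):
    o,d=rays(c,uv); s=(z-o[2])/d[:,2]; return o+d*s[:,None]
def proj(c,X):
    X=np.atleast_2d(np.array(X,float))
    return cv2.projectPoints(X,cv2.Rodrigues(c['R'])[0],c['t'],c['K'],np.array([c['k1'],0,0,0.]))[0][:,0]
E
python3 - <<'E'
from h import *
im=cv2.imread('pics/top0.png'); c=cam('top')
hsv=cv2.cvtColor(im,cv2.COLOR_BGR2HSV)
# rod: brownish in box
def comps(mask,box,mn=15):
    x0,y0,x1,y1=box; m=np.zeros_like(mask); m[y0:y1,x0:x1]=mask[y0:y1,x0:x1]
    n,l,s,ce=cv2.connectedComponentsWithStats(m)
    for i in range(1,n):
        if s[i,4]>mn:
            cnt=np.argwhere(l==i)[:,::-1].astype(np.float32); print(s[i],ce[i].round(1),[np.round(v,1) for v in cv2.minAreaRect(cnt)[:2]],cv2.boxPoints(cv2.minAreaRect(cnt)).round(1).tolist())
br=((hsv[:,:,0]<22)&(hsv[:,:,1]>70)).astype(np.uint8)*255
print('rod');comps(br,(215,225,300,265))
print('bed');comps(br,(245,165,410,215))
print('block');comps(br,(385,230,425,268))
bl=(im.max(2)<55).astype(np.uint8)*255
print('blk');comps(bl,(385,230,425,268),5)
print(im[247,405:412],im[190,255:262])
E
```

```text
rod
[225 240  66  15 267] [257.5 246.9] [array([257.6, 247. ]), array([66.3,  4.7])] [[224.60000610351562, 243.0], [225.5, 238.39999389648438], [290.6000061035156, 251.10000610351562], [289.70001220703125, 255.6999969482422]]
bed
[365 171  17  19 210] [373.6 180.8] [array([373., 180.]), array([18., 16.])] [[365.0, 171.0], [381.0, 171.0], [381.0, 189.0], [365.0, 189.0]]
[342 173  19   3  32] [351.1 173.8] [array([351. , 173.7]), array([ 1.7, 18.1])] [[341.8999938964844, 173.60000610351562], [359.8999938964844, 172.10000610351562], [360.1000061035156, 173.8000030517578], [342.0, 175.3000030517578]]
[327 174  14   3  24] [333.5 175.2] [array([333.6, 175.2]), array([ 1.6, 13. ])] [[327.0, 175.0], [340.0, 173.8000030517578], [340.1000061035156, 175.39999389648438], [327.1000061035156, 176.60000610351562]]
[401 174   3   8  21] [402.  177.3] [array([402. , 177.5]), array([7., 2.])] [[401.0, 174.0], [403.0, 174.0], [403.0, 181.0], [401.0, 181.0]]
[300 176  23   3  40] [311.6 177.1] [array([311. , 177.2]), array([ 1.7, 22.1])] [[299.8999938964844, 177.3000030517578], [322.0, 175.399993896484
[... 882 characters left out ...]
 194.8000030517578], [257.1000061035156, 206.5]]
block
[394 236  26  25 342] [406.  248.4] [array([406.4, 248.1]), array([24., 24.])] [[393.3999938964844, 237.1999969482422], [417.29998779296875, 235.10000610351562], [419.5, 259.0], [395.6000061035156, 261.1000061035156]]
blk
[405 239   8  16 100] [408.5 246.8] [array([408.5, 246.6]), array([ 6.3, 15.5])] [[404.3999938964844, 253.89999389648438], [406.29998779296875, 238.5], [412.6000061035156, 239.3000030517578], [410.70001220703125, 254.6999969482422]]
[[59 61 60]
 [24 28 30]
 [35 37 35]
 [39 44 44]
 [36 36 39]
 [38 30 33]
 [41 44 42]] [[ 82  82  91]
 [ 49  57  72]
 [ 31  45  65]
 [ 40  49  68]
 [ 54  63  78]
 [ 89  90  99]
 [112 114 116]]
```

```bash
python3 - <<'E'
from h import *
c=cam('top')
print('rod',onz(c,[[225,240.7],[290.2,253.4],[257.6,247]],40).round(1))
print('bededge z20',onz(c,[[257.1,202.7],[399,192]],20).round(1))
print('key top',onz(c,[[408.5,246.6]],76).round(1), 'block top',onz(c,[[406.4,248.1]],30).round(1))
print('slot',onz(c,[[272.5,187.1]],85).round(1))
print('VR', onz(c,[[326,183.5],[363.5,180]],72).round(1))
for n,p in dict(seal=(324,252),green=(373,249),blue=(392,285),purple=(429,219),stick=(204,164),bottle=(289,131),stone=(174,222)).items(): print(n,onz(c,[p],30).round(0))
E
```

```text
rod [[461.1 268.   40. ]
 [429.6  94.2  40. ]
 [445.5 181.   40. ]]
bededge z20 [[ 568.7  189.6   20. ]
 [ 604.2 -200.1   20. ]]
key top [[ 448.  -214.2   76. ]] block top [[ 448.6 -216.3   30. ]]
slot [[598.8 142.2  85. ]]
VR [[613.5   1.9  72. ]
 [624.6 -97.9  72. ]]
seal [[435.   5.  30.]]
green [[ 445. -127.   30.]]
blue [[ 350. -176.   30.]]
purple [[ 528. -279.   30.]]
stick [[673. 338.  30.]]
bottle [[772. 107.  30.]]
stone [[511. 409.  30.]]
```

```bash
cat >> h.py <<'E'
def plan(pos,yaw,o=None,verbose=True):
    """tool down (y=-z world); tool x at world yaw (rad)"""
    o=o or ctrl.get_obs(); R=Ro.from_rotvec(o['orientation']).as_matrix(); p=np.array(o['ee_pos'])
    x=np.array([np.cos(yaw),np.sin(yaw),0]); y=np.array([0,0,-1.]); Rt=np.c_[x,y,np.cross(x,y)]
    d=R.T@(np.array(pos)-p)/10; w=Ro.from_matrix(R.T@Rt).as_rotvec()
    print('t',round(o['t'],2),'d_cm',d.round(3).tolist(),'w',w.round(4).tolist(),'rows',np.ceil(np.linalg.norm(d)/4.17),np.ceil(np.degrees(np.linalg.norm(w))/7.16))
E
python3 - <<'E'
from h import *
o=ctrl.get_obs(); R=Ro.from_rotvec(o['orientation']).as_matrix(); print(R.round(3)); print('yaw x',np.arctan2(R[1,0],R[0,0]),o['qpos'])
v=np.arctan2(173.8,31.5)
for yaw in (v-np.pi/2,v+np.pi/2): print(yaw); plan([445.5,181,240],yaw)
E
```

```text
[[ 0.227 -0.    -0.974]
 [ 0.974 -0.001  0.227]
 [-0.001 -1.     0.   ]]
yaw x 1.342008411069309 [ 1.32301360e+00  4.23677478e-01  1.63049589e+00  1.83959051e-05
  1.08857550e+00 -1.90033296e-02]
-0.1792964814178406
t 0.15 d_cm [-34.728, -1.753, -39.288] w [0.0008, 1.5213, -0.001] rows 13.0 13.0
2.9622961721719525
t 0.15 d_cm [-34.728, -1.753, -39.288] w [-0.001, -1.6203, -0.0009] rows 13.0 13.0
```

>>> carry_out(delta_pos=[[-34.7, -1.8, -39.3], [-34.7, -1.8, -39.3], [-34.7, -1.8, -39.3], [-34.7, -1.8, -39.3], [-34.7, -1.8, -39.3], [-34.7, -1.8, -39.3], [-34.7, -1.8, -39.3], [-34.7, -1.8, -39.3], [-34.7, -1.8, -39.3], [-34.7, -1.8, -39.3], [-34.7, -1.8, -39.3], [-34.7, -1.8, -39.3]], rotation=[[0, 1.52, 0], [0, 1.52, 0], [0, 1.52, 0], [0, 1.52, 0], [0, 1.52, 0], [0, 1.52, 0], [0, 1.52, 0], [0, 1.52, 0], [0, 1.52, 0], [0, 1.52, 0], [0, 1.52, 0], [0, 1.52, 0]], hand=0)

```text
t: 1.15
ee_pos: [432.2, 199.7, 240.0]
orientation: [-1.567, 0.129, -0.129]
ft_force: [1.0, 1.1, -0.1]
width: 87.8
```

```bash
python3 - <<'E'
from h import *
plan([445.5,181,240],-0.179)
E
```

```text
t 1.15 d_cm [1.617, -0.002, -1.628] w [-0.0001, 0.0149, 0.0001] rows 1.0 1.0
```

>>> carry_out(delta_pos=[[1.6, 0, -1.6], [1.6, 0, -1.6], [1.6, 0, -1.6]], rotation=[[0, 0.015, 0], [0, 0.015, 0], [0, 0.015, 0]])

```text
t: 1.4
ee_pos: [445.2, 182.3, 239.6]
orientation: [-1.566, 0.138, -0.138]
ft_force: [-0.5, 0.1, -0.1]
width: 87.8
```

```bash
python3 - <<'E'
from h import *
o=ctrl.get_obs(); im=snap('wrist','w1.png'); c=cam('wrist',o)
print(o['ee_pos'],proj(c,[[461,268,40],[430,94,40],[445.5,181,40]]).round(0))
E
```

```text
[445.15871715 182.28811736 239.64548466] [[318. 108.]
 [318. 238.]
 [318. 177.]]
```

View pics/w1.png

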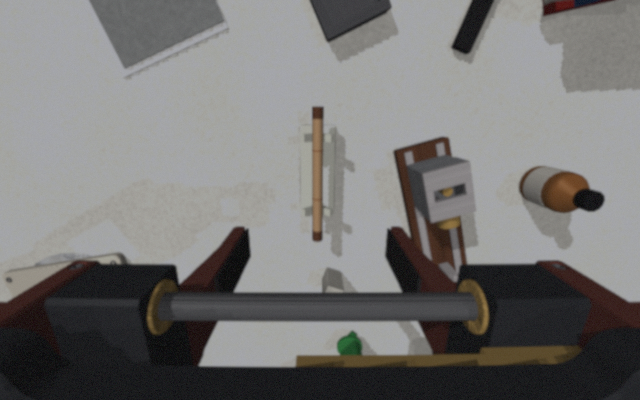

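```bash
python3 - <<'E'
from h import *
im=cv2.imread('pics/w1.png'); c=cam('wrist')
hsv=cv2.cvtColor(im,cv2.COLOR_BGR2HSV)
m=((hsv[:,:,0]<25)&(hsv[:,:,1]>80)).astype(np.uint8); b=np.zeros_like(m); b[100:248,300:335]=m[100:248,300:335]
p=np.argwhere(b)[:,::-1].astype(np.float32); r=cv2.minAreaRect(p); print(r,len(p))
v=cv2.boxPoints(r); v=v[np.argsort(v[:,1])]; A=v[:2].mean(0)-[0,.5]; B=v[2:].mean(0)+[0,.5]
W=onz(c,[A,B],40); print(W.round(1),np.linalg.norm(W[0]-W[1]),W.mean(0)); d=W[0]-W[1]; yaw=np.arctan2(d[1],d[0])-np.pi/2; print(yaw)
M=W.mean(0); plan([M[0],M[1],80],yaw); plan([M[0],M[1],20],yaw)
E
```

```text
((316.9999694824219, 173.49998474121094), (7.999999046325684, 130.99996948242188), 0.0) 1088
[[459.4 269.4  40. ]
 [428.   92.4  40. ]] 179.84191889510038 [443.7217304  180.89416117  40.        ]
-0.1752940296264316
t 1.45 d_cm [-0.033, 15.959, -0.228] w [0.0001, 0.0013, -0.0008] rows 4.0 1.0
t 1.45 d_cm [-0.028, 21.959, -0.228] w [0.0001, 0.0013, -0.0008] rows 6.0 1.0
```

>>> carry_out(delta_pos=[[0, 4, -0.2], [0, 8, -0.2], [0, 12, -0.2], [0, 16, -0.2], [0, 18, -0.2], [0, 20, -0.2], [0, 21, -0.2], [0, 21.8, -0.2], [0, 21.8, -0.2], [0, 21.8, -0.2]], rotation=[[0, 0, 0], [0, 0, 0], [0, 0, 0], [0, 0, 0], [0, 0, 0], [0, 0, 0], [0, 0, 0], [0, 0, 0], [0, 0, 0], [0, 0, 0]])

```text
t: 2.28
ee_pos: [444.6, 181.9, 22.3]
orientation: [-1.566, 0.135, -0.135]
ft_force: [0.3, 1.0, 0.5]
width: 88.0
```

>>> carry_out(delta_pos=[[0, 0, 0], [0, 0, 0], [0, 0, 0], [0, 0, 0], [0, 0, 0], [0, 0, 0], [0, 0, 0], [0, 0, 0]], rotation=[[0, 0, 0], [0, 0, 0], [0, 0, 0], [0, 0, 0], [0, 0, 0], [0, 0, 0], [0, 0, 0], [0, 0, 0]], hand=255)

```text
t: 2.95
ee_pos: [444.5, 181.3, 21.9]
orientation: [-1.567, 0.136, -0.136]
ft_force: [0.1, -0.1, -0.8]
width: 38.1
```

>>> carry_out(delta_pos=[[0, 0, 0], [0, 0, 0], [0, 0, 0], [0, 0, 0], [0, 0, 0], [0, 0, 0]], rotation=[[0, 0, 0], [0, 0, 0], [0, 0, 0], [0, 0, 0], [0, 0, 0], [0, 0, 0]])

```text
t: 3.45
ee_pos: [444.6, 181.4, 21.8]
orientation: [-1.566, 0.136, -0.136]
ft_force: [-0.3, -0.7, 0.2]
width: 13.2
```

```bash
python3 - <<'E'
from h import *
plan([610,-10,260],0.091)
E
```

```text
t 3.45 d_cm [19.595, -23.816, -15.999] w [-0.0001, -0.2641, 0.0001] rows 9.0 3.0
```

>>> carry_out(delta_pos=[[0, -2, 0], [0, -5, 0], [0, -9, 0], [0, -13, 0], [0, -17, 0], [0, -20, 0], [0, -20, 0]], rotation=[[0, 0, 0], [0, 0, 0], [0, 0, 0], [0, 0, 0], [0, 0, 0], [0, 0, 0], [0, 0, 0]])

```text
t: 4.03
ee_pos: [447.7, 182.6, 227.9]
orientation: [-1.562, 0.128, -0.143]
ft_force: [0.4, -0.2, 0.1]
width: 13.1
```

```bash
python3 - <<'E'
from h import *
plan([610,-10,260],0.091)
E
```

```text
t 4.03 d_cm [19.331, -3.123, -16.161] w [-0.0042, -0.264, 0.0098] rows 7.0 3.0
```

>>> carry_out(delta_pos=[[19.6, -3.8, -16], [19.6, -3.8, -16], [19.6, -3.8, -16], [19.6, -3.8, -16], [19.6, -3.8, -16], [19.6, -3.8, -16], [19.6, -3.8, -16], [19.6, -3.8, -16], [19.6, -3.8, -16]], rotation=[[0, -0.1, 0], [0, -0.2, 0], [0, -0.264, 0], [0, -0.264, 0], [0, -0.264, 0], [0, -0.264, 0], [0, -0.264, 0], [0, -0.264, 0], [0, -0.264, 0]])

```text
t: 4.78
ee_pos: [608.9, -9.9, 258.5]
orientation: [-1.569, -0.069, 0.073]
ft_force: [0.4, -0.2, 0.2]
width: 13.3
```

```bash
python3 - <<'E'
from h import *
o=ctrl.get_obs(); im=snap('wrist','w2.png'); print(o['ee_pos'],o['orientation'])
E
```

```text
[608.89085336  -9.86003068 258.46415317] [-1.56901511 -0.06867203  0.07272536]
```

View pics/w2.png

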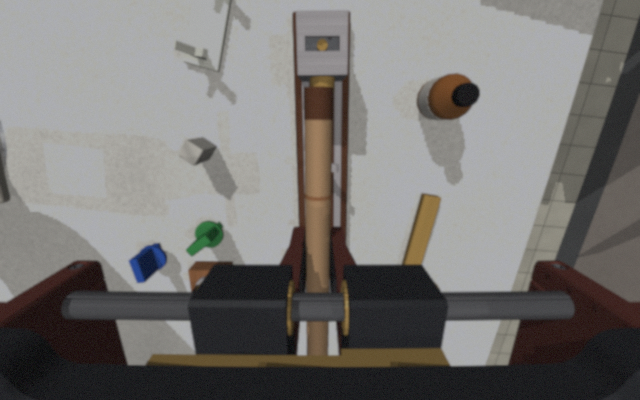

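```bash
python3 - <<'E'
import cv2
a=cv2.imread('pics/w2.png')[0:130,260:390]; cv2.imwrite('pics/w2z.png',cv2.resize(a,None,fx=4.6,fy=4.6,interpolation=cv2.INTER_CUBIC))
E
```

```text
(no output)
```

View pics/w2z.png

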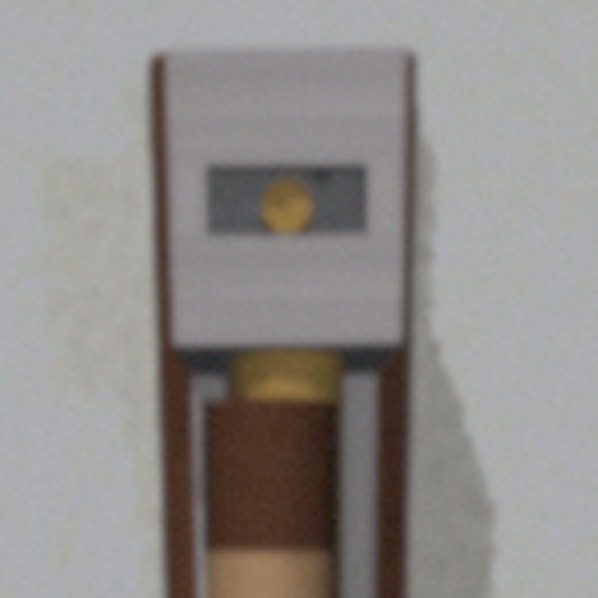

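```bash
python3 - <<'E'
from h import *
c=cam('wrist')
q=lambda a:(np.array(a)/4.6+[260,0])
print('slot',onz(c,q([[207,165],[367,165],[207,235],[367,235]]),85).round(1), onz(c,q([[287,200]]),85).round(1))
print('top edges',onz(c,q([[288,348],[288,50],[175,348],[402,348],[162,55],[412,55]]),85).round(1))
print('bed',onz(c,q([[168,590],[405,590],[150,58],[414,58]]),20).round(1))
print('cup mouth/top z80',onz(c,q([[285,402],[230,370],[340,370]]),65).round(1))
ct=cam('top')
# top view refine from zoom: scale 3.4 offset 215,150
z=lambda a:(np.array(a)/3.4+[215,150])
print('T slot',onz(ct,z([[194,124]]),85).round(1),'tail top corners',onz(ct,z([[155,95],[240,93],[155,165],[242,160]]),85).round(1))
print('head top',onz(ct,z([[565,60],[630,57],[567,136],[632,132]]),85).round(1))
print('bed corners z20',onz(ct,z([[136,105],[144,180],[630,142]]),20).round(1))
print('V',onz(ct,z([[377,92],[379,138],[502,82],[507,127]]),72).round(1))
print('cup mouths',onz(ct,z([[262,127],[541,101]]),65).round(1))
E
```

```text
slot [[580.  150.5  85. ]
 [617.7 153.9  85. ]
 [581.2 135.4  85. ]
 [619.4 138.9  85. ]] [[599.6 144.7  85. ]]
top edges [[602.9 112.   85. ]
 [596.8 176.2  85. ]
 [575.4 109.6  85. ]
 [630.7 114.6  85. ]
 [567.8 172.6  85. ]
 [625.6 177.8  85. ]]
bed [[573.   48.8  20. ]
 [645.4  55.4  20. ]
 [557.8 192.   20. ]
 [630.7 198.6  20. ]]
cup mouth/top z80 [[603.4 101.5  65. ]
 [588.4 108.   65. ]
 [617.  110.6  65. ]]
T slot [[600.5 143.4  85. ]] tail top corners [[623.  174.3  85. ]
 [625.6 108.6  85. ]
 [567.8 172.2  85. ]
 [572.7 105.6  85. ]]
head top [[ 655.8 -143.8   85. ]
 [ 659.  -194.6   85. ]
 [ 595.2 -144.9   85. ]
 [ 599.1 -195.3   85. ]]
bed corners z20 [[ 629.8  197.7   20. ]
 [ 568.   188.9   20. ]
 [ 605.  -203.7   20. ]]
V [[ 6.311e+02  2.400e+00  7.200e+01]
 [ 5.943e+02  4.000e-01  7.200e+01]
 [ 6.406e+02 -9.560e+01  7.200e+01]
 [ 6.045e+02 -9.950e+01  7.200e+01]]
cup mouths [[ 603.3   92.2   65. ]
 [ 627.4 -126.9   65. ]]
```

```bash
python3 - <<'E'
from h import *
o=ctrl.get_obs();c=cam('wrist',o); R=Ro.from_rotvec(o['orientation']).as_matrix()
q=lambda a:(np.array(a)/4.6+[260,0])
P=onz(c,q([[271,402]]),o['ee_pos'][2]+19)[0]; print(P, R.T@(P-o['ee_pos']), R.round(3))
O=np.array([616.5,-48.5]); yv=np.array([-.091,.996]); T=O+28*yv; print(T)
plan([T[0],T[1],120],0.091); plan([T[0],T[1],46],0.091)
print(o['ft_force'])
E
```

```text
[601.23802613  80.83832265 277.60454303] [  0.91291333 -18.93845177  90.33340838] [[ 0.996 -0.003 -0.091]
 [ 0.091  0.     0.996]
 [-0.003 -1.     0.001]]
[613.952 -20.612]
t 4.83 d_cm [0.474, 13.858, -1.196] w [-0.0007, 0.0002, -0.0026] rows 4.0 1.0
t 4.83 d_cm [0.494, 21.258, -1.202] w [-0.0007, 0.0002, -0.0026] rows 6.0 1.0
[-0.6256288   0.57100457 -0.09060404]
```

>>> carry_out(delta_pos=[[0.5, 0, -1.2], [0.5, 4, -1.2], [0.5, 8, -1.2], [0.5, 12, -1.2], [0.5, 15, -1.2], [0.5, 17, -1.2], [0.5, 19, -1.2], [0.5, 20.3, -1.2], [0.5, 20.3, -1.2], [0.5, 20.3, -1.2]], rotation=[[0, 0, 0], [0, 0, 0], [0, 0, 0], [0, 0, 0], [0, 0, 0], [0, 0, 0], [0, 0, 0], [0, 0, 0], [0, 0, 0], [0, 0, 0]])

```text
t: 5.67
ee_pos: [615.8, -21.1, 56.7]
orientation: [-1.57, -0.071, 0.073]
ft_force: [-0.2, 0.4, -0.3]
width: 13.1
```

```bash
python3 - <<'E'
from h import *
o=ctrl.get_obs(); print(o['ft_force'],o['ee_pos']); im=snap('wrist','w3.png'); im=snap('side','s3.png')
T=[613.952,-20.612]; plan([T[0],T[1],46],0.091)
a=cv2.imread('pics/s3.png')[130:290,250:430]; cv2.imwrite('pics/s3z.png',cv2.resize(a,None,fx=3.6,fy=3.6,interpolation=cv2.INTER_CUBIC))
E
```

```text
[-0.18018225  0.40308638 -0.33117824] [615.76010733 -21.13228954  56.70643578]
t 5.77 d_cm [-0.297, 1.214, 0.1] w [0.0003, 0.0005, 0.002] rows 1.0 1.0
```

View pics/w3.png

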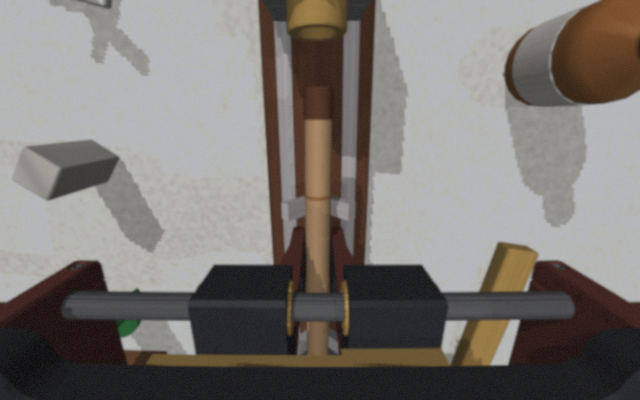

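View pics/s3z.png

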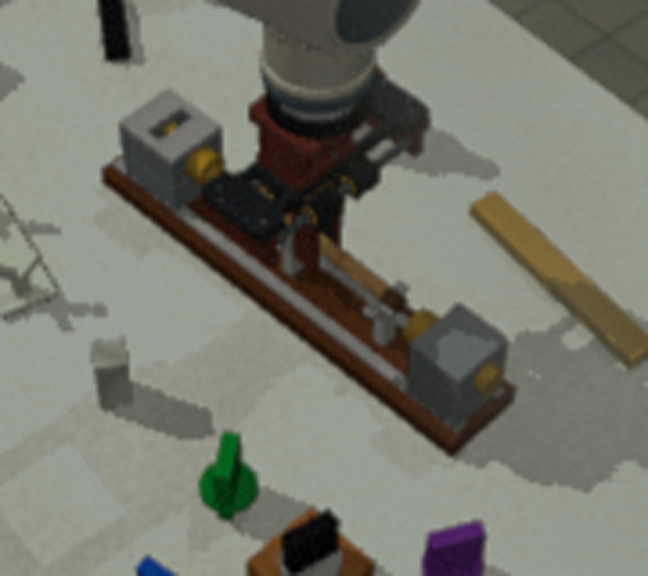

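>>> carry_out(delta_pos=[[-0.1, 0.4, 0], [-0.1, 0.8, 0], [-0.1, 1.0, 0], [-0.1, 1.0, 0], [-0.1, 1.0, 0]], rotation=[[0, 0, 0], [0, 0, 0], [0, 0, 0], [0, 0, 0], [0, 0, 0]])

```text
t: 6.18
ee_pos: [615.8, -21.6, 47.2]
orientation: [-1.57, -0.073, 0.07]
ft_force: [1.4, 1.5, 2.0]
width: 13.1
```

>>> carry_out(delta_pos=[[0, 0.1, 0], [0, 0.1, 0], [0, 0.1, 0]], rotation=[[0, 0, 0], [0, 0, 0], [0, 0, 0]])

```text
t: 6.43
ee_pos: [616.1, -21.7, 46.8]
orientation: [-1.57, -0.073, 0.07]
ft_force: [1.0, 0.6, 6.1]
width: 13.1
```

>>> carry_out(delta_pos=[[0, 0, 0], [0, 0, 0], [0, 0, 0], [0, 0, 0], [0, 0, 0], [0, 0, 0], [0, 0, 0]], rotation=[[0, 0, 0], [0, 0, 0], [0, 0, 0], [0, 0, 0], [0, 0, 0], [0, 0, 0], [0, 0, 0]], hand=130)

```text
t: 7.02
ee_pos: [615.0, -21.6, 45.7]
orientation: [-1.57, -0.071, 0.072]
ft_force: [0.7, 0.3, 0.3]
width: 43.0
```

Released. Lift and look.

>>> carry_out(delta_pos=[[0, -2, 0], [0, -5, 0], [0, -9, 0], [0, -13, 0], [0, -17, 0], [0, -17, 0], [0, -17, 0]], rotation=[[0, 0, 0], [0, 0, 0], [0, 0, 0], [0, 0, 0], [0, 0, 0], [0, 0, 0], [0, 0, 0]])

```text
t: 7.6
ee_pos: [616.7, -21.7, 218.8]
orientation: [-1.57, -0.076, 0.067]
ft_force: [-0.4, 0.6, 0.2]
width: 43.5
```

```bash
python3 - <<'E'
from h import *
o=ctrl.get_obs(); im=snap('wrist','w4.png')
# push target: start beyond push face
O=np.array([616.5,-48.5]); yv=np.array([-.091,.996]);xv=np.array([.996,.091])
c=cam('wrist',o)
S=np.array([599.6,144.7])
print('slot now px',proj(c,[[S[0],S[1],85]]))
P=O+yv*275; print(P); plan([P[0],P[1],200],0.091)
E
```

```text
slot now px [[314.41815883  17.11565149]]
[591.475 225.4  ]
t 7.65 d_cm [-0.124, 1.646, 24.818] w [0.0003, -0.0, 0.0016] rows 6.0 1.0
```

View pics/w4.png

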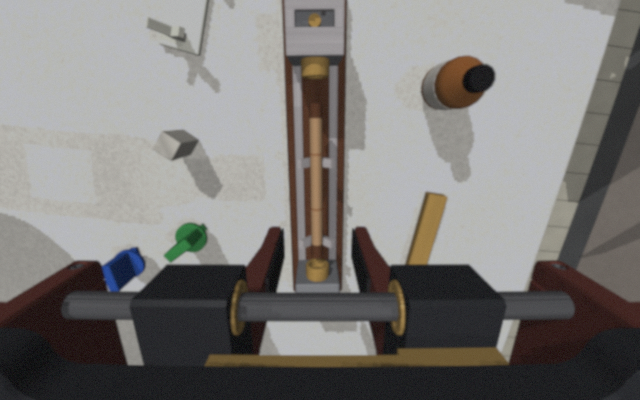

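>>> carry_out(delta_pos=[[0, 0, 4], [0, 0, 8], [0, 0, 12], [0, 0, 16], [0, 0, 20], [0, 0, 24], [0, 0, 24], [0, 0, 24]], rotation=[[0, 0, 0], [0, 0, 0], [0, 0, 0], [0, 0, 0], [0, 0, 0], [0, 0, 0], [0, 0, 0], [0, 0, 0]], hand=255)

```text
t: 8.32
ee_pos: [591.6, 219.0, 213.4]
orientation: [-1.571, -0.072, 0.077]
ft_force: [0.6, 0.4, 0.6]
width: 0.3
```

```bash
python3 - <<'E'
from h import *
O=np.array([616.5,-48.5]); yv=np.array([-.091,.996])
P=O+yv*264; print(P); plan([P[0],P[1],42],0.091)
E
```

```text
[592.476 214.444]
t 8.32 d_cm [0.105, 17.137, -0.447] w [0.0011, 0.0038, -0.0037] rows 5.0 1.0
```

>>> carry_out(delta_pos=[[0, 4, 0], [0, 8, 0], [0, 12, 0], [0, 15, 0], [0, 17, 0], [0, 17, 0], [0, 17, -0.8], [0, 17, -1.6], [0, 17, -2.2], [0, 17, -2.6], [0, 17, -3.0], [0, 17, -3.0]], rotation=[[0, 0, 0], [0, 0, 0], [0, 0, 0], [0, 0, 0], [0, 0, 0], [0, 0, 0], [0, 0, 0], [0, 0, 0], [0, 0, 0], [0, 0, 0], [0, 0, 0], [0, 0, 0]])

```text
t: 9.32
ee_pos: [596.9, 187.0, 47.2]
orientation: [-1.569, -0.073, 0.069]
ft_force: [-0.7, 0.6, 0.2]
width: 0.5
```

```bash
python3 - <<'E'
from h import *
o=ctrl.get_obs(); print(o['ee_pos'],o['ft_force']); im=snap('wrist','w5.png')
d=np.array(o['ee_pos'][:2])-[616.5,-48.5]; print(d@[-.091,.996],d@[.996,.091])
E
```

```text
[596.89798517 186.99263117  47.15593802] [-0.71193366  0.61544813  0.16608498]
236.3344439970032 1.9062226664800588
```

View pics/w5.png

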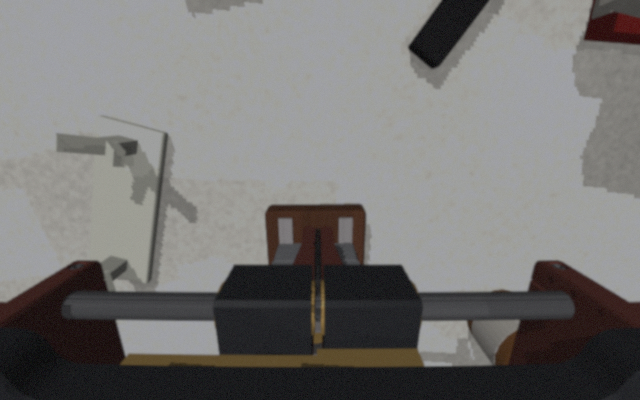

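>>> carry_out(delta_pos=[[0, 0, -0.4], [0, 0, -0.8], [0, 0, -1.2], [0, 0, -1.6], [0, 0, -2.0], [0, 0, -2.4], [0, 0, -2.8], [0, 0, -3.2], [0, 0, -3.6], [0, 0, -4.0], [0, 0, -4.0]], rotation=[[0, 0, 0], [0, 0, 0], [0, 0, 0], [0, 0, 0], [0, 0, 0], [0, 0, 0], [0, 0, 0], [0, 0, 0], [0, 0, 0], [0, 0, 0], [0, 0, 0]])

```text
t: 10.28
ee_pos: [600.4, 148.0, 46.5]
orientation: [-1.569, -0.073, 0.07]
ft_force: [0.3, 1.8, 1.0]
width: 0.5
```

>>> carry_out(delta_pos=[[0, 0, -0.2], [0, 0, -0.4], [0, 0, -0.6], [0, 0, -0.8], [0, 0, -1.0], [0, 0, -1.0]], rotation=[[0, 0, 0], [0, 0, 0], [0, 0, 0], [0, 0, 0], [0, 0, 0], [0, 0, 0]])

```text
t: 10.78
ee_pos: [601.2, 138.2, 46.3]
orientation: [-1.569, -0.073, 0.07]
ft_force: [1.1, 3.4, 3.0]
width: 0.5
```

>>> carry_out(delta_pos=[[0, 0, -0.15], [0, 0, -0.3], [0, 0, -0.45], [0, 0, -0.6], [0, 0, -0.6]], rotation=[[0, 0, 0], [0, 0, 0], [0, 0, 0], [0, 0, 0], [0, 0, 0]])

```text
t: 11.2
ee_pos: [601.8, 132.2, 46.3]
orientation: [-1.569, -0.073, 0.07]
ft_force: [0.9, 4.3, 2.3]
width: 0.5
```

```bash
python3 - <<'E'
from h import *
o=ctrl.get_obs(); print(o['ee_pos'],o['ft_force']); im=snap('top','t6.png'); 
a=cv2.imread('pics/t6.png')[150:230,235:425]; cv2.imwrite('pics/t6z.png',cv2.resize(a,None,fx=4.2,fy=4.2,interpolation=cv2.INTER_CUBIC))
a=snap('side','s6.png')
a=cv2.imread('pics/s6.png')[130:270,250:420]; cv2.imwrite('pics/s6z.png',cv2.resize(a,None,fx=4.2,fy=4.2,interpolation=cv2.INTER_CUBIC))
E
```

```text
[601.80560157 132.21290837  46.29094204] [0.88408873 4.28487869 2.31626654]
```

View pics/t6z.png

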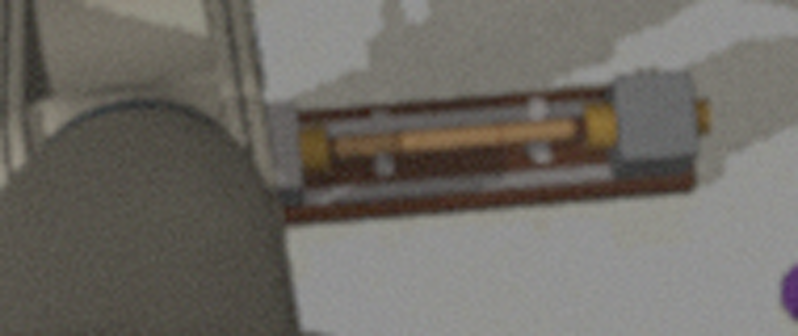

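View pics/s6z.png

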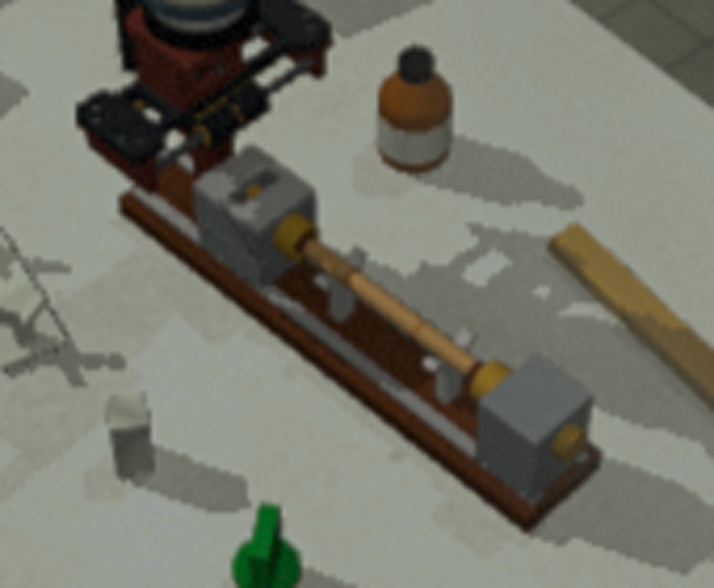

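>>> carry_out(delta_pos=[[0, 0, -0.1], [0, 0, -0.2], [0, 0, -0.3], [0, 0, -0.3]], rotation=[[0, 0, 0], [0, 0, 0], [0, 0, 0], [0, 0, 0]])

```text
t: 11.63
ee_pos: [601.9, 129.1, 46.1]
orientation: [-1.569, -0.073, 0.071]
ft_force: [1.4, 4.8, 3.5]
width: 0.4
```

>>> carry_out(delta_pos=[[0, 0, -0.1], [0, 0, -0.2], [0, 0, -0.3], [0, 0, -0.3]], rotation=[[0, 0, 0], [0, 0, 0], [0, 0, 0], [0, 0, 0]])

```text
t: 11.97
ee_pos: [602.1, 127.5, 46.2]
orientation: [-1.568, -0.072, 0.07]
ft_force: [0.0, 12.5, 4.2]
width: 0.4
```

>>> carry_out(delta_pos=[[0, 0, -0.1], [0, 0, -0.1], [0, 0, -0.2], [0, 0, -0.2]], rotation=[[0, 0, 0], [0, 0, 0], [0, 0, 0], [0, 0, 0]])

```text
t: 12.3
ee_pos: [602.1, 127.3, 46.2]
orientation: [-1.565, -0.072, 0.07]
ft_force: [-0.4, 21.0, 3.5]
width: 0.3
```

>>> carry_out(delta_pos=[[0, 0, 0.8], [0, 0, 2], [0, 0, 3], [0, -4, 3], [0, -8, 3], [0, -12, 3], [0, -16, 3], [0, -16, 3], [0, -16, 3]], rotation=[[0, 0, 0], [0, 0, 0], [0, 0, 0], [0, 0, 0], [0, 0, 0], [0, 0, 0], [0, 0, 0], [0, 0, 0], [0, 0, 0]], hand=0)

```text
t: 13.05
ee_pos: [600.3, 154.1, 208.4]
orientation: [-1.569, -0.075, 0.068]
ft_force: [-0.4, 0.1, -0.2]
width: 56.8
```

```bash
python3 - <<'E'
from h import *
im=snap('top','t7.png'); 
a=cv2.imread('pics/t7.png')[150:230,235:425]; cv2.imwrite('pics/t7z.png',cv2.resize(a,None,fx=4.2,fy=4.2,interpolation=cv2.INTER_CUBIC))
a=snap('side','s7.png')
a=cv2.imread('pics/s7.png')[130:270,250:420]; cv2.imwrite('pics/s7z.png',cv2.resize(a,None,fx=4.2,fy=4.2,interpolation=cv2.INTER_CUBIC))
a=snap('wrist','w7.png')
plan([448,-214,210],1.45)
E
```

```text
t 13.2 d_cm [-18.259, -0.511, -35.23] w [-0.0016, -1.3589, -0.0032] rows 10.0 11.0
```

View pics/s7z.png

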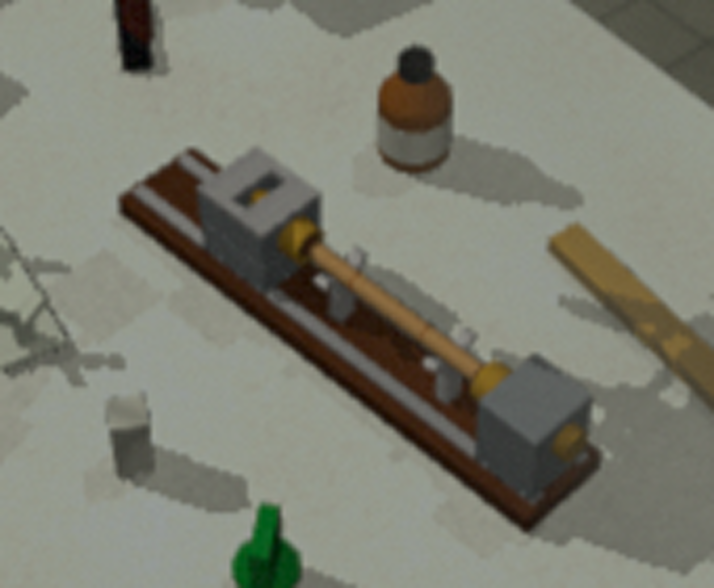

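View pics/w7.png

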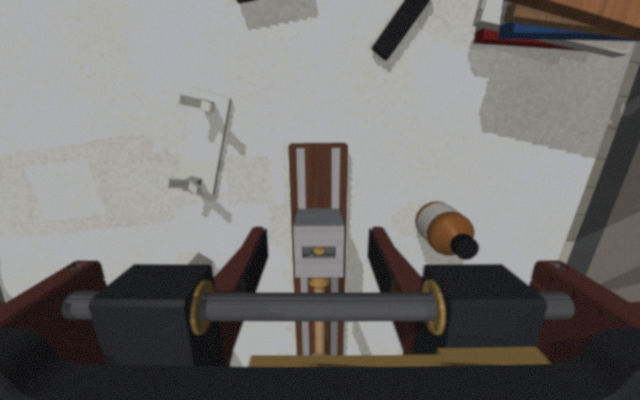

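```bash
python3 - <<'E'
from h import *
a=cv2.imread('pics/w7.png')[195:300,270:370]; cv2.imwrite('pics/w7z.png',cv2.resize(a,None,fx=6,fy=6,interpolation=cv2.INTER_CUBIC))
E
```

```text
(no output)
```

View pics/w7z.png

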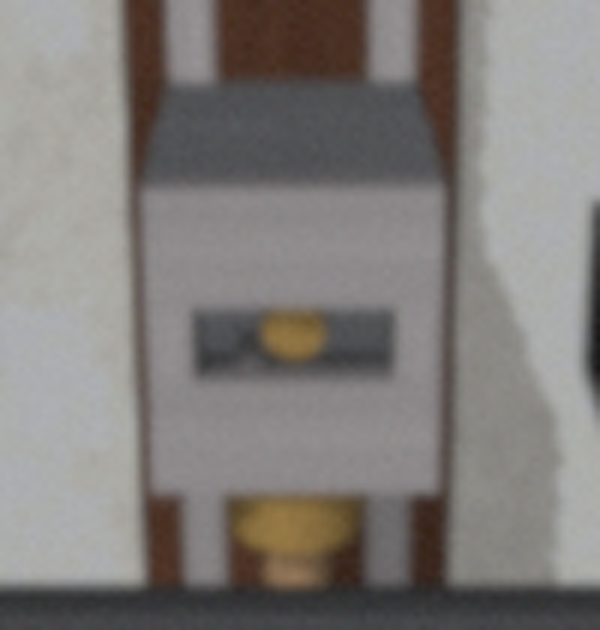

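View pics/t7z.png

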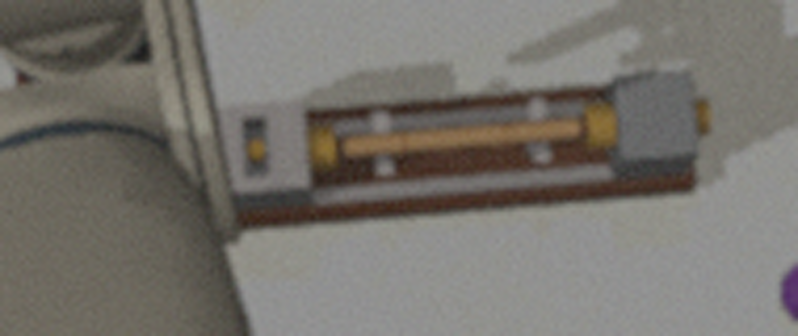

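```bash
python3 - <<'E'
from h import *
c=cam('wrist'); q=lambda a:(np.array(a)/6+[270,195])
W=onz(c,q([[194,310],[392,310],[197,377],[392,377]]),85); print(W.round(1),W.mean(0))
O=np.array([616.5,-48.5]); yv=np.array([-.091,.996]);xv=np.array([.996,.091])
d=W.mean(0)[:2]-O; print(d@xv,d@yv)
ct=cam('top'); z=lambda a:(np.array(a)/4.2+[235,150])
p=onz(ct,z([[255,148]]),85); print('top slot',p, (p[0,:2]-O)@xv,(p[0,:2]-O)@yv)
p=onz(ct,z([[340,148],[585,128]]),65); print('cup mouths',p,[(k[:2]-O)@yv for k in p])
E
```

```text
[[586.3  88.6  85. ]
 [623.1  92.   85. ]
 [587.9  74.7  85. ]
 [624.7  78.1  85. ]] [605.49266927  83.36967633  85.        ]
1.0368391435563185 132.34386471773195
top slot [[604.73441932  81.46825663  85.        ]] 0.10859299480092245 130.5190514420383
cup mouths [[ 609.97540097   28.63502805   65.        ]
 [ 625.32037994 -127.38935426   65.        ]] [np.float64(77.42022645239824), np.float64(-79.37645141380246)]
```

>>> carry_out(delta_pos=[[-18.3, -0.5, -35.2], [-18.3, -0.5, -35.2], [-18.3, -0.5, -35.2], [-18.3, -0.5, -35.2], [-18.3, -0.5, -35.2], [-18.3, -0.5, -35.2], [-18.3, -0.5, -35.2], [-18.3, -0.5, -35.2], [-18.3, -0.5, -35.2], [-18.3, -0.5, -35.2], [-18.3, -0.5, -35.2], [-18.3, -0.5, -35.2]], rotation=[[0, -1.36, 0], [0, -1.36, 0], [0, -1.36, 0], [0, -1.36, 0], [0, -1.36, 0], [0, -1.36, 0], [0, -1.36, 0], [0, -1.36, 0], [0, -1.36, 0], [0, -1.36, 0], [0, -1.36, 0], [0, -1.36, 0]])

```text
t: 14.2
ee_pos: [446.5, -215.6, 209.0]
orientation: [-1.259, -1.12, 1.124]
ft_force: [0.5, -0.4, 0.2]
width: 88.3
```

```bash
python3 - <<'E'
from h import *
o=ctrl.get_obs(); im=snap('wrist','w8.png'); print(o['ee_pos'],o['qpos'],proj(cam('wrist',o),[[448,-214,76]]))
E
```

```text
[ 446.53435895 -215.58916912  209.00216325] [-4.73378603e-01  2.53868701e-01  1.91987457e+00 -8.14583467e-04
  9.71579088e-01 -1.92645832e+00] [[319.94446551 191.0169034 ]]
```

View pics/w8.png

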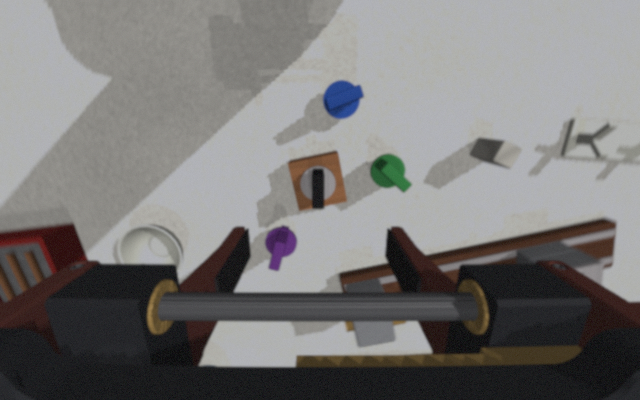

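```bash
python3 - <<'E'
from h import *
a=cv2.imread('pics/w8.png')[135:225,270:370]; cv2.imwrite('pics/w8z.png',cv2.resize(a,None,fx=6,fy=6,interpolation=cv2.INTER_CUBIC))
im=cv2.imread('pics/w8.png'); m=(im.max(2)<50).astype(np.uint8); b=m*0; b[160:215,300:335]=m[160:215,300:335]
p=np.argwhere(b)[:,::-1].astype(np.float32); print(cv2.minAreaRect(p),len(p))
E
```

```text
((317.0, 188.5), (37.0, 10.0), 90.0) 377
```

View pics/w8z.png

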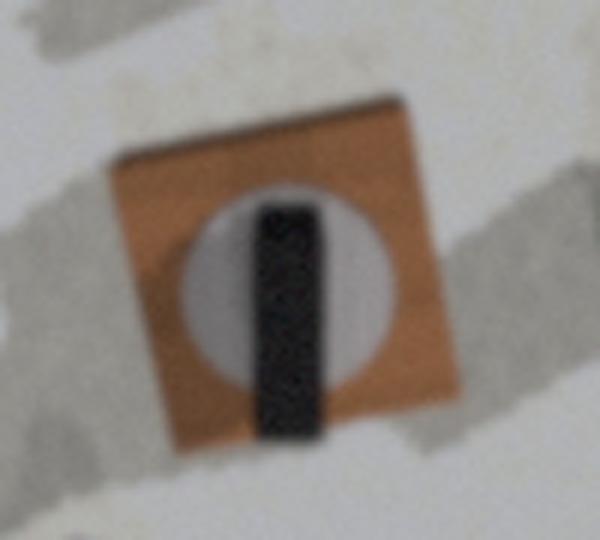

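```bash
python3 - <<'E'
from h import *
o=ctrl.get_obs();c=cam('wrist',o); q=lambda a:(np.array(a)/6+[270,135]); R=Ro.from_rotvec(o['orientation']).as_matrix()
for n,p,z in (('far top',[[289,440],[256,440],[323,440]],76),('collar',[[289,291],[182,290],[396,290]],36),('near bot',[[288,205]],36),('block',[[112,158],[405,97],[460,395],[178,450]],30)):
    W=onz(c,q(p),z); print(n,W.round(1).tolist(),((W-o['ee_pos'])@R).round(1).tolist(), W.mean(0).round(1))
print(np.arctan2(R[1,0],R[0,0]))
E
```

```text
far top [[468.3, -217.1, 76.0], [467.6, -223.3, 76.0], [469.0, -210.8, 76.0]] [[-0.3, 132.9, -21.9], [-6.5, 132.9, -21.9], [6.1, 132.9, -21.9]] [ 468.3 -217.1   76. ]
collar [[449.1, -214.8, 36.0], [446.3, -236.9, 36.0], [451.4, -192.7, 36.0]] [[-0.2, 172.9, -2.8], [-22.5, 172.9, -2.5], [22.0, 173.0, -2.6]] [ 448.9 -214.8   36. ]
near bot [[431.1, -213.0, 36.0]] [[-0.4, 173.0, 15.3]] [ 431.1 -213.    36. ]
block [[418.3, -248.1, 30.0], [412.7, -186.8, 30.0], [477.5, -181.0, 30.0], [483.0, -243.0, 30.0]] [[-36.8, 179.0, 24.1], [23.5, 179.1, 36.6], [36.6, 178.9, -27.2], [-24.4, 178.8, -39.6]] [ 447.9 -214.7   30. ]
1.4569899592157087
```

>>> carry_out(delta_pos=[[0, 3, -0.2], [0, 7, -0.2], [0, 10, -0.2], [0, 12, -0.2], [0, 13.5, -0.2], [0, 15, -0.2], [0, 16, -0.2], [0, 16.8, -0.2], [0, 16.8, -0.2], [0, 16.8, -0.2]], rotation=[[0, 0, 0], [0, 0, 0], [0, 0, 0], [0, 0, 0], [0, 0, 0], [0, 0, 0], [0, 0, 0], [0, 0, 0], [0, 0, 0], [0, 0, 0]], hand=115)

```text
t: 15.08
ee_pos: [450.6, -213.5, 42.5]
orientation: [-1.263, -1.12, 1.12]
ft_force: [0.9, -0.1, -0.7]
width: 48.3
```

```bash
python3 - <<'E'
from h import *
o=ctrl.get_obs(); print(o['ee_pos'],o['ft_force'],o['width'])
snap('side','s9.png')
a=cv2.imread('pics/s9.png')[230:330,270:410]; cv2.imwrite('pics/s9z.png',cv2.resize(a,None,fx=5,fy=5,interpolation=cv2.INTER_CUBIC))
E
```

```text
[ 450.57689718 -213.45628482   42.49318046] [ 0.94529172 -0.07748884 -0.72910068] 48.28530507772102
```

View pics/s9z.png

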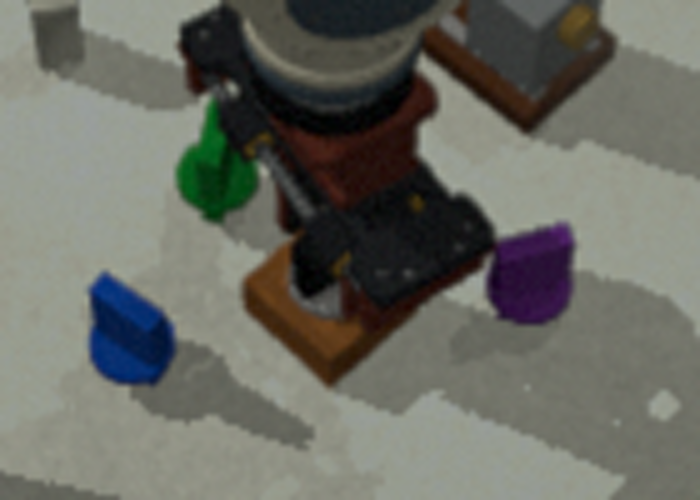

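>>> carry_out(delta_pos=[[-0.1, 0.1, 0.15], [-0.1, 0.1, 0.15], [-0.1, 0.1, 0.15]], rotation=[[0, 0, 0], [0, 0, 0], [0, 0, 0]])

```text
t: 15.38
ee_pos: [449.4, -214.8, 42.5]
orientation: [-1.265, -1.121, 1.12]
ft_force: [0.1, -0.2, 0.3]
width: 48.6
```

>>> carry_out(delta_pos=[[0, 0, 0], [0, 0, 0], [0, 0, 0], [0, 0, 0], [0, 0, 0], [0, 0, 0], [0, 0, 0], [0, 0, 0], [0, 0, 0], [0, 0, 0]], rotation=[[0, 0, 0], [0, 0, 0], [0, 0, 0], [0, 0, 0], [0, 0, 0], [0, 0, 0], [0, 0, 0], [0, 0, 0], [0, 0, 0], [0, 0, 0]], hand=255)

```text
t: 16.22
ee_pos: [449.3, -214.6, 41.9]
orientation: [-1.264, -1.121, 1.121]
ft_force: [-0.1, -0.9, -0.2]
width: 13.7
```

>>> carry_out(delta_pos=[[0, -0.5, 0], [0, -1.5, 0], [0, -3, 0], [0, -5, 0], [0, -8, 0], [0, -12, 0], [0, -16, 0], [0, -18, 0], [0, -18, 0]], rotation=[[0, 0, 0], [0, 0, 0], [0, 0, 0], [0, 0, 0], [0, 0, 0], [0, 0, 0], [0, 0, 0], [0, 0, 0], [0, 0, 0]])

```text
t: 16.97
ee_pos: [451.7, -215.8, 227.5]
orientation: [-1.273, -1.125, 1.119]
ft_force: [0.1, -0.4, -1.7]
width: 13.6
```

```bash
python3 - <<'E'
from h import *
o=ctrl.get_obs(); print(o['ee_pos'],o['ft_force'],o['width']); snap('wrist','w10.png')
plan([605.3,82.8,225],1.662)
E
```

```text
[ 451.69163792 -215.75596935  227.50184125] [ 0.11709546 -0.43410194 -1.66808505] 13.626318241886956
t 17.02 d_cm [31.43, -0.016, -11.819] w [0.0053, -0.211, -0.0025] rows 9.0 2.0
```

View pics/w10.png

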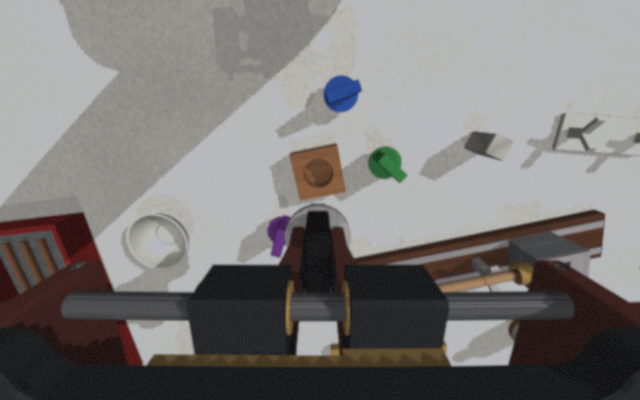

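>>> carry_out(delta_pos=[[31.4, 0, -11.8], [31.4, 0, -11.8], [31.4, 0, -11.8], [31.4, 0, -11.8], [31.4, 0, -11.8], [31.4, 0, -11.8], [31.4, 0, -11.8], [31.4, 0, -11.8], [31.4, 0, -11.8], [31.4, 0, -11.8], [31.4, 0, -11.8]], rotation=[[0, -0.1, 0], [0, -0.2, 0], [0, -0.21, 0], [0, -0.21, 0], [0, -0.21, 0], [0, -0.21, 0], [0, -0.21, 0], [0, -0.21, 0], [0, -0.21, 0], [0, -0.21, 0], [0, -0.21, 0]])

```text
t: 17.93
ee_pos: [602.4, 83.0, 219.9]
orientation: [-1.162, -1.273, 1.278]
ft_force: [-0.9, -0.2, -1.7]
width: 13.9
```

```bash
python3 - <<'E'
from h import *
o=ctrl.get_obs(); print(o['ee_pos'],o['ft_force'],o['width'],np.round(o['qpos'],3)); snap('wrist','w11.png')
plan([605.3,82.8,225],1.662)
a=cv2.imread('pics/w11.png')[130:280,250:390]; cv2.imwrite('pics/w11z.png',cv2.resize(a,None,fx=4,fy=4,interpolation=cv2.INTER_CUBIC))
E
```

```text
[602.37847336  82.95401201 219.93076776] [-0.91029868 -0.2005784  -1.65238878] 13.887766649814171 [ 0.117  0.403  1.668 -0.     1.074 -1.544]
t 17.98 d_cm [0.028, -0.466, -0.292] w [-0.0033, -0.0012, -0.0004] rows 1.0 1.0
```

View pics/w11.png

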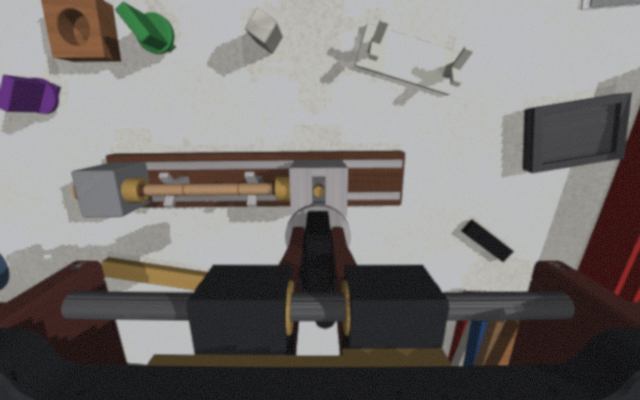

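View pics/w11z.png

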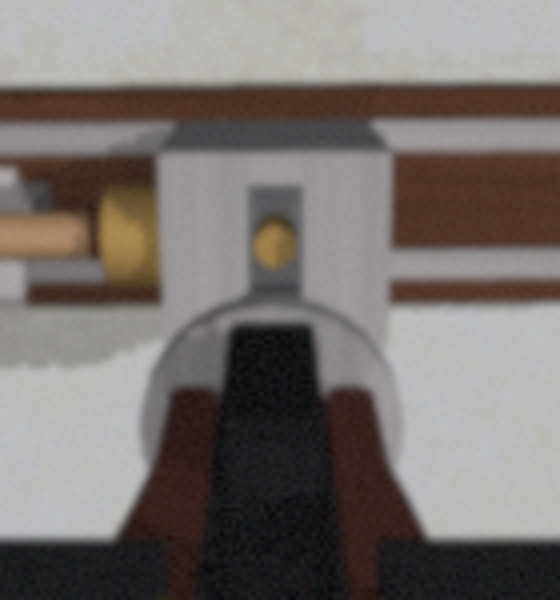

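```bash
cat > m.py <<'E'
from h import *
o=ctrl.get_obs();c=cam('wrist',o); R=Ro.from_rotvec(o['orientation']).as_matrix()
def tool(p,z): W=onz(c,p,z); return W.round(1).tolist(),((W-o['ee_pos'])@R).round(2).tolist()
E
python3 - <<'E'
from m import *
q=lambda a:(np.array(a)/4+[250,130])
print('slot near end',tool(q([[248,186],[301,186],[274.5,186]]),85))
print('slot sides',tool(q([[248,280],[301,280]]),85))
print('tail top near edge, sides',tool(q([[157,152],[392,152]]),85))
z=o['ee_pos'][2]
for h in (5.9,11.9): print('collar',tool(q([[271.5,298],[140,420],[403,420]]),z-h))
E
```

```text
slot near end ([[588.3, 73.8, 85.0], [587.0, 88.3, 85.0], [587.7, 81.0, 85.0]], [[-7.12, 135.4, 14.32], [7.44, 135.39, 14.31], [0.16, 135.4, 14.32]])
slot sides ([[615.2, 76.0, 85.0], [613.9, 90.9, 85.0]], [[-7.29, 135.31, -12.63], [7.62, 135.31, -12.63]])
tail top near edge, sides ([[581.1, 48.3, 85.0], [575.4, 112.1, 85.0]], [[-31.85, 135.44, 23.78], [32.16, 135.41, 23.74]])
collar ([[579.0, 79.4, 214.4], [602.0, 59.6, 214.4], [598.1, 102.9, 214.4]], [[-0.76, 5.98, 23.52], [-22.49, 5.92, 2.38], [20.95, 5.9, 2.37]])
collar ([[580.9, 79.6, 208.4], [604.7, 59.1, 208.4], [600.7, 103.9, 208.4]], [[-0.75, 11.97, 21.59], [-23.26, 11.91, -0.29], [21.73, 11.89, -0.31]])
```

>>> carry_out(delta_pos=[[0.05, 0, -0.46], [0.05, 3, -0.46], [0.05, 6, -0.46], [0.05, 8.5, -0.46], [0.05, 10, -0.46], [0.05, 10, -0.46], [0.05, 10, -0.46], [0.05, 10, -0.46]], rotation=[[0, 0, 0], [0, 0, 0], [0, 0, 0], [0, 0, 0], [0, 0, 0], [0, 0, 0], [0, 0, 0], [0, 0, 0]])

```text
t: 18.65
ee_pos: [609.3, 83.3, 123.0]
orientation: [-1.167, -1.276, 1.274]
ft_force: [-0.2, -1.0, -1.1]
width: 13.5
```

```bash
python3 - <<'E'
from h import *
o=ctrl.get_obs(); print(o['ee_pos'],o['ft_force'],o['width'],np.round(o['qpos'],3)); 
plan([607.0,83.2,100],1.662)
snap('side','s12.png');snap('wrist','w12.png')
a=cv2.imread('pics/s12.png')[120:220,260:370]; cv2.imwrite('pics/s12z.png',cv2.resize(a,None,fx=6,fy=6,interpolation=cv2.INTER_CUBIC))
E
```

```text
[609.27846035  83.34882761 123.03554528] [-0.17751097 -1.01268627 -1.11122655] 13.515519657484571 [ 0.117  0.532  1.718 -0.     0.89  -1.543]
t 18.65 d_cm [0.005, 2.303, 0.232] w [0.0017, -0.0021, 0.0] rows 1.0 1.0
```

View pics/s12z.png

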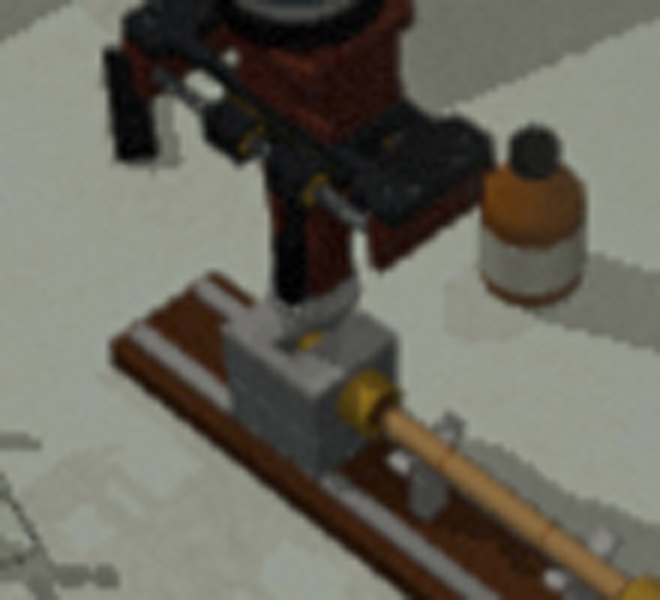

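View pics/w12.png

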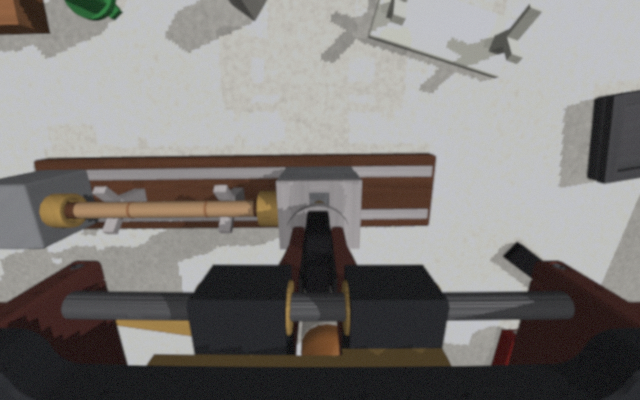

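```bash
python3 - <<'E'
from h import *
a=cv2.imread('pics/w12.png')[160:260,265:375]; cv2.imwrite('pics/w12z.png',cv2.resize(a,None,fx=6,fy=6,interpolation=cv2.INTER_CUBIC))
E
```

```text
(no output)
```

View pics/w12z.png

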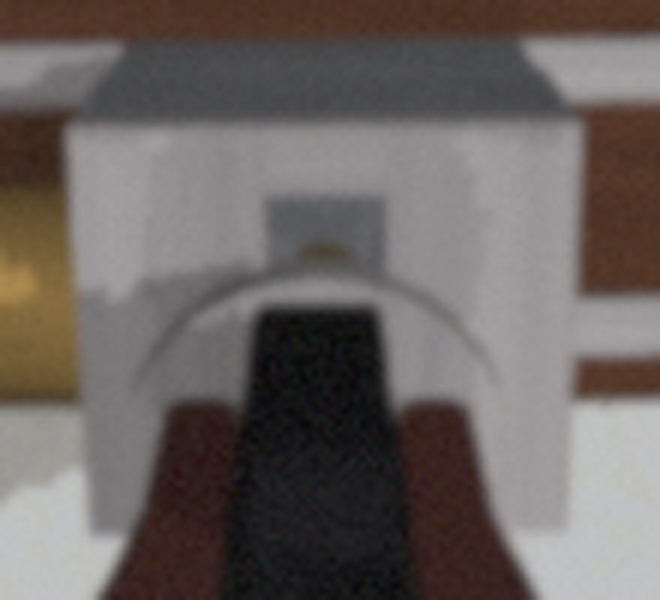

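```bash
python3 - <<'E'
from m import *
print(o['ee_pos'])
q=lambda a:(np.array(a)/6+[265,160])
print('slot near end',tool(q([[265,197],[385,197],[325,197]]),85))
print('top near edge',tool(q([[66,122],[583,122]]),85))
print('top far edge',tool(q([[88,530],[570,530]]),85))
z=o['ee_pos'][2]
for h in (5.9,11.9): print('collar',tool(q([[316.5,268],[135,380],[498,380]]),z-h))
print('grip top side corner', tool(q([[258,310],[378,310]]),z-6))
E
```

```text
[609.52331429  83.71422742 123.49115219]
slot near end ([[588.0, 74.5, 85.0], [586.7, 89.5, 85.0], [587.4, 82.0, 85.0]], [[-7.29, 38.43, 22.34], [7.77, 38.43, 22.33], [0.24, 38.43, 22.33]])
top near edge ([[580.6, 49.1, 85.0], [574.9, 112.9, 85.0]], [[-31.87, 38.4, 32.0], [32.2, 38.41, 31.96]])
top far edge ([[636.1, 54.6, 85.0], [630.4, 118.7, 85.0]], [[-31.39, 38.55, -23.81], [33.01, 38.56, -23.85]])
collar ([[586.3, 80.8, 117.6], [600.8, 62.3, 117.6], [597.2, 101.6, 117.6]], [[-0.84, 5.84, 23.45], [-20.57, 5.87, 10.67], [18.88, 5.87, 10.65]])
collar ([[588.2, 81.0, 111.6], [603.2, 61.8, 111.6], [599.6, 102.5, 111.6]], [[-0.84, 11.84, 21.52], [-21.27, 11.88, 8.28], [19.58, 11.88, 8.26]])
grip top side corner ([[591.6, 75.0, 117.5], [590.4, 87.8, 117.5]], [[-7.12, 5.95, 18.69], [5.76, 5.95, 18.68]])
```

>>> carry_out(delta_pos=[[0.08, 0, 0.39], [0.08, 0, 0.39], [0.08, 0, 0.39], [0.08, 0, 0.39]], rotation=[[0, 0, 0], [0, 0, 0], [0, 0, 0], [0, 0, 0]])

```text
t: 19.08
ee_pos: [604.6, 84.6, 122.3]
orientation: [-1.166, -1.276, 1.275]
ft_force: [-0.9, -0.1, -1.6]
width: 13.7
```

```bash
python3 - <<'E'
from m import *
print(o['ee_pos'],o['ft_force']); snap('wrist','w13.png')
plan([605.5,84.1,100],1.662)
a=cv2.imread('pics/w13.png')[160:260,265:375]; cv2.imwrite('pics/w13z.png',cv2.resize(a,None,fx=6,fy=6,interpolation=cv2.INTER_CUBIC))
E
```

```text
[604.55252935  84.56762512 122.26030818] [-0.91970519 -0.12716607 -1.55146992]
t 19.13 d_cm [-0.052, 2.217, -0.086] w [0.0005, -0.0008, -0.0] rows 1.0 1.0
```

View pics/w13z.png

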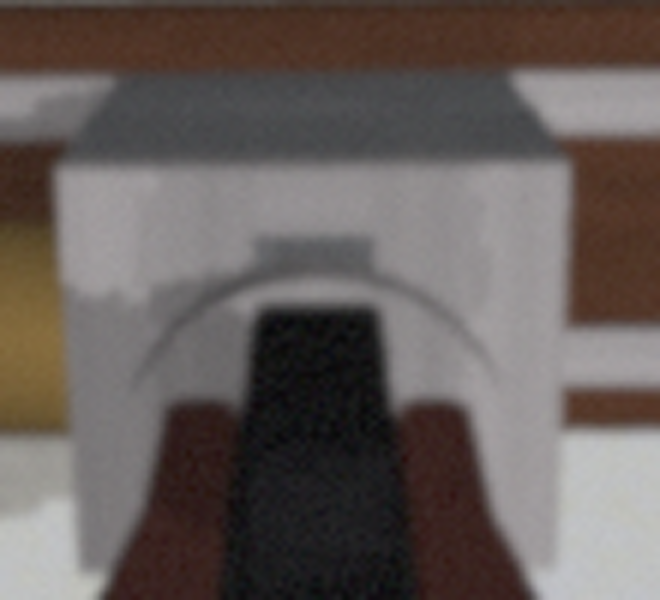

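```bash
python3 - <<'E'
from m import *
q=lambda a:(np.array(a)/6+[265,160])
print(tool(q([[254,237],[374,237],[314,237]]),85)[1], tool(q([[53,160],[574,160]]),85)[1],tool(q([[76,570],[558,570]]),85)[1])
E
```

```text
[[-8.68, 37.16, 17.48], [6.39, 37.16, 17.47], [-1.15, 37.16, 17.48]] [[-33.49, 37.15, 27.47], [31.09, 37.15, 27.42]] [[-33.02, 37.18, -29.02], [31.44, 37.18, -29.05]]
```

>>> carry_out(delta_pos=[[-0.03, 0.3, 0], [-0.03, 0.6, 0], [-0.03, 0.9, 0], [-0.03, 1.2, 0], [-0.03, 1.4, 0], [-0.03, 1.4, 0]], rotation=[[0, 0, 0], [0, 0, 0], [0, 0, 0], [0, 0, 0], [0, 0, 0], [0, 0, 0]])

```text
t: 19.63
ee_pos: [604.3, 84.1, 107.3]
orientation: [-1.165, -1.275, 1.276]
ft_force: [-1.3, -0.4, 0.2]
width: 13.9
```

>>> carry_out(delta_pos=[[0, 0.2, 0], [0, 0.4, 0], [0, 0.6, 0], [0, 0.8, 0], [0, 0.95, 0], [0, 1.05, 0], [0, 1.05, 0]], rotation=[[0, 0, 0], [0, 0, 0], [0, 0, 0], [0, 0, 0], [0, 0, 0], [0, 0, 0], [0, 0, 0]])

```text
t: 20.22
ee_pos: [604.5, 84.1, 97.4]
orientation: [-1.165, -1.275, 1.275]
ft_force: [-2.8, -0.6, 5.2]
width: 13.8
```

>>> carry_out(delta_pos=[[0, 0.1, 0], [0, 0.1, 0], [0, 0.15, 0], [0, 0.15, 0]], rotation=[[0, 0, 0], [0, 0, 0], [0, 0, 0], [0, 0, 0]])

```text
t: 20.55
ee_pos: [604.6, 84.1, 96.9]
orientation: [-1.165, -1.275, 1.275]
ft_force: [-5.3, -0.6, 12.0]
width: 14.3
```

>>> carry_out(delta_pos=[[0, 0, 0], [0, 0, 0], [0, 0, 0], [0, 0, 0], [0, 0, 0], [0, 0, 0], [0, 0, 0], [0, 0, 0]], rotation=[[0, 0.1, 0], [0, 0.2, 0], [0, 0.3, 0], [0, 0.4, 0], [0, 0.5, 0], [0, 0.6, 0], [0, 0.7, 0], [0, 0.7, 0]])

```text
t: 21.22
ee_pos: [605.9, 84.1, 96.9]
orientation: [-1.441, -0.748, 0.743]
ft_force: [-0.0, -1.8, 8.2]
width: 13.8
```

```bash
python3 - <<'E'
from m import *
print(o['ee_pos'],o['ft_force'],o['moment'],np.round(o['qpos'],3),o['width'],np.arctan2(R[1,0],R[0,0]))
plan([604.6,84.1,96.9],0.091)
E
```

```text
[605.91500174  84.11138677  96.86028248] [-0.02809392 -1.84979872  8.20088571] [-0.23610877  0.12455732  0.00711091] [ 0.119  0.565  1.737 -0.     0.836 -0.837] 13.816295209661462 0.9557483192482169
t 21.22 d_cm [-0.077, -0.004, 0.107] w [0.0015, 0.8647, 0.0028] rows 1.0 7.0
```

>>> carry_out(delta_pos=[[0, 0, 0], [0, 0, 0], [0, 0, 0], [0, 0, 0], [0, 0, 0], [0, 0, 0], [0, 0, 0], [0, 0, 0], [0, 0.05, 0], [0, 0.05, 0]], rotation=[[0, 0.1, 0], [0, 0.2, 0], [0, 0.3, 0], [0, 0.4, 0], [0, 0.5, 0], [0, 0.6, 0], [0, 0.7, 0], [0, 0.8, 0], [0, 0.87, 0], [0, 0.87, 0]])

```text
t: 22.05
ee_pos: [606.2, 84.1, 96.9]
orientation: [-1.57, -0.071, 0.066]
ft_force: [-0.4, -2.9, 10.8]
width: 13.9
```

```bash
python3 - <<'E'
from m import *
print(o['ee_pos'],o['ft_force'],o['moment'],np.round(o['qpos'],3),o['width'],np.arctan2(R[1,0],R[0,0]))
plan([604.6,84.1,96.9],0.091)
snap('wrist','w14.png');snap('side','s14.png');snap('top','t14.png')
a=cv2.imread('pics/s14.png')[110:270,250:420]; cv2.imwrite('pics/s14z.png',cv2.resize(a,None,fx=4,fy=4,interpolation=cv2.INTER_CUBIC))
E
```

```text
[606.16987285  84.08384265  96.85845277] [-0.41890541 -2.92995472 10.78884541] [-0.3559901   0.39781276 -0.10048325] [ 0.119  0.565  1.737 -0.     0.836  0.032] 13.881270297258576 0.08721399857818017
t 22.05 d_cm [-0.156, -0.005, 0.015] w [0.0002, -0.0038, 0.0035] rows 1.0 1.0
```

View pics/w14.png

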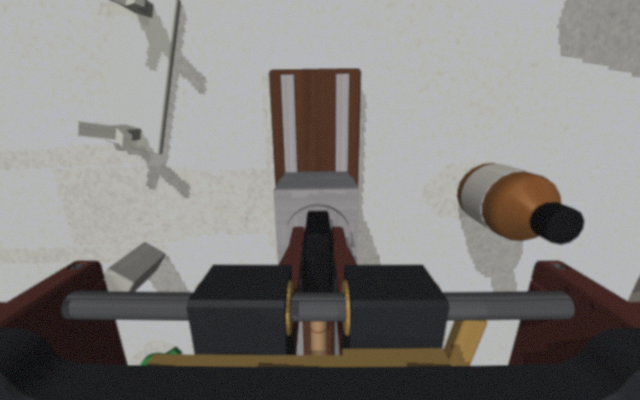

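View pics/s14z.png

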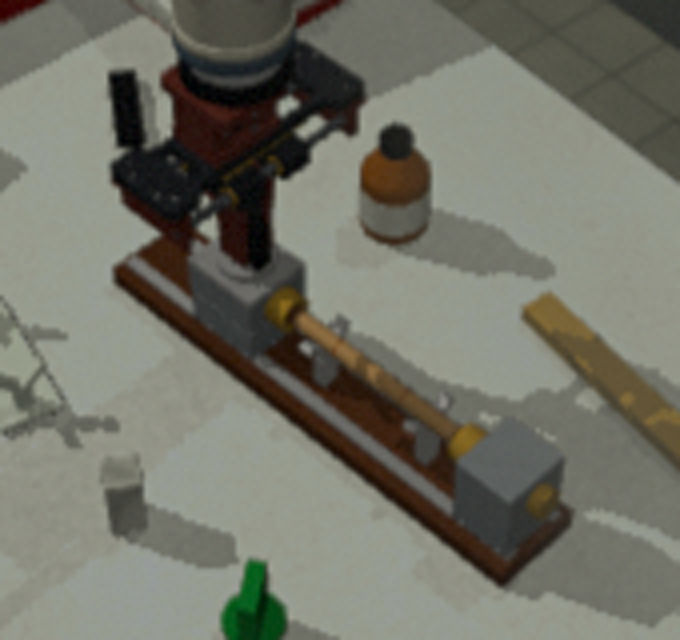

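>>> carry_out(delta_pos=[[0, 0.03, -0.05], [0, 0.06, -0.1], [0, 0.06, -0.12], [0, 0.06, -0.12], [0, 0.06, -0.12]], rotation=[[0, 0.01, 0], [0, 0.02, 0], [0, 0.02, 0], [0, 0.02, 0], [0, 0.02, 0]])

```text
t: 22.62
ee_pos: [606.3, 83.8, 96.9]
orientation: [-1.569, -0.059, 0.053]
ft_force: [-3.1, 2.7, 15.1]
width: 13.9
```

```bash
python3 - <<'E'
from m import *
print(o['ee_pos'],o['ft_force'],o['moment'],o['width'],np.arctan2(R[1,0],R[0,0]))
im=snap('wrist','w15.png')
a=cv2.imread('pics/w15.png')[160:260,265:375]; cv2.imwrite('pics/w15z.png',cv2.resize(a,None,fx=6,fy=6,interpolation=cv2.INTER_CUBIC))
a=cv2.imread('pics/t14.png')[150:230,235:425]; cv2.imwrite('pics/t14z.png',cv2.resize(a,None,fx=4.2,fy=4.2,interpolation=cv2.INTER_CUBIC))
E
```

```text
[606.30459339  83.80271298  96.85334753] [-3.05064063  2.70431054 15.14430099] [ 0.42796276  0.77647235 -0.00103766] 13.917803293336595 0.07078614587441671
```

View pics/w15z.png

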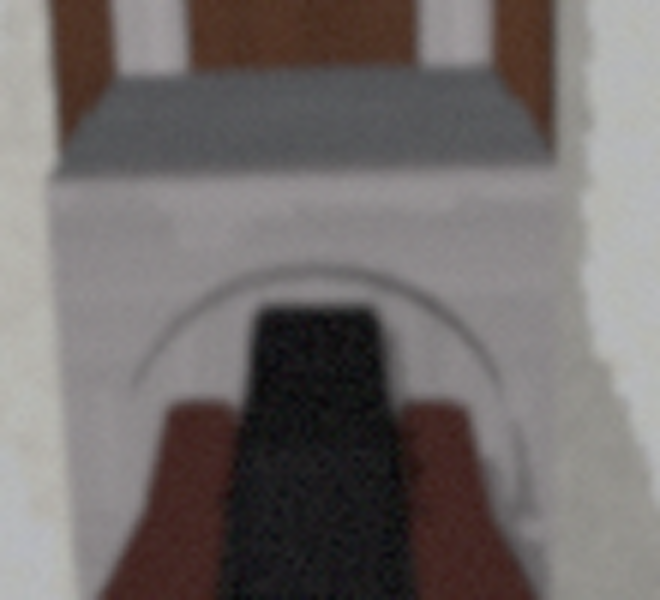

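View pics/t14z.png

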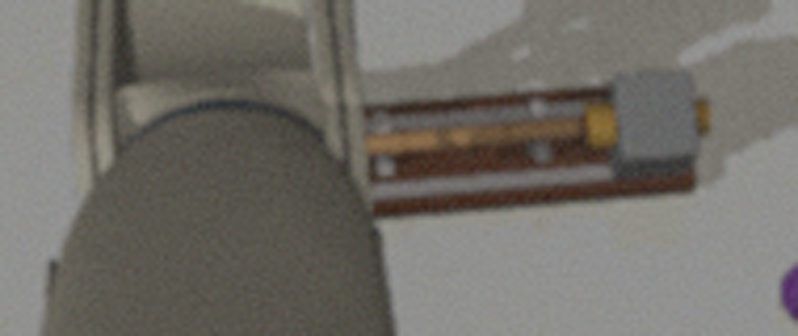

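```bash
python3 - <<'E'
from m import *
q=lambda a:(np.array(a)/6+[265,160]); O=np.array([616.5,-48.5])
W=onz(c,q([[50,178],[552,168]]),85); print(W.round(1),(W[:,:2]-O)@[-.091,.996],o['t'])
c7=None
E
python3 - <<'E'
from h import *
# same edge in w7 (clamped) : zoom6 offset 270,195 ; pose then unknown -> use relation to slot: edge-slot
print((343.5-185))
E
```

```text
[[575.7 112.7  85. ]
 [629.9 117.6  85. ]] [164.27998675 164.2007273 ] 22.6667
158.5
```

```bash
python3 - <<'E'
from h import *
ctrl.close_job(); print(ctrl.get_obs()['t'])
E
```

```text
the job is handed in; nothing more can be done
the job is handed in; nothing more can be done
```

I finished the job in the order asked and handed it in at about 22.7 s, with the arm still gripping and pressing the key; no verdict is reported.

- **Handle:** I laid it on the V-rests, let go, and pushed the tailstock in about 61 mm until it stopped firmly at 21 N. The pictures showed both ends of the handle in the cups.
- **Key:** I pushed the black-gripped key into the slot against the spring and turned it clockwise by 1.59 rad at the gripper. That is a quarter turn plus about 0.02 rad.

**Last checks:**
- **Depth:** the tool was at 96.9 mm, exactly the height worked out for the key being home. The upward force was 15 N, well above the spring's 7.5 N, so the collar is carrying load on the plate.
- **Grip:** the fingers were 13.9 mm apart on the 14 mm grip.
- **Tailstock:** its outer face measured 164.2 mm along the stand, which agrees with the clamped position.
- **Other objects:** in the parts of the table the last pictures covered, I saw nothing else moved. I did not compare every bystander one by one.

**Disagreements:**
- **Slot position:** my measurements differed by 1.5–2 mm between views. I lined the key up from its collar and the slot seen in the same picture.
- **Cup spacing:** the top camera put the clamped cup mouths about 157 mm apart instead of 160 mm. I put that down to calibration and reading error.
- **Sideways force:** about 3–4 N remained on the key at the end.

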